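# Open the combination anchor lock and hold its shackle over the drip tray

### The job

Undo the bench anchor lock: turn each of its two clicking dials until its pointer has clicked in at the long rib, then pull the U-shackle straight up out of the lock by its bow. Carry it to the flat drip tray and finish while still holding it there in the gripper, still, legs pointing down, both leg ends over the tray and a hand's width above it, ready to be oiled. Leave the dials on their ribs, do not shift the tray, and leave the other things on the bench where they are.

Things in the scene. Friction and masses are not known exactly. Their poses are not given: they have to be found in the camera images.
- lock: Dark steel lock housing fixed to the bench, 145 (x) x 240 (y) x 50 mm high. Origin: centre of its underside, z up; -x is its front (robot side, yaw within 0.3), +y its left. On top: dial axes at x -27, y +-55 mm; shackle slots at x +48, y +-55; between those, under the bow, a hasp leaf, top 56 mm above the bench. Lock and tray may swap sides.
- dial_left (a joint): Angle of the left dial (+y) about the vertical, positive counter-clockwise from above, limits -0.17 to 1.34. 0 = pointer on the long rib, toward the lock's -x: only there (+-0.12) is the left leg free to lift. Click notches every 0.419 rad (three small pips beside the rib); a spring pulls it to the nearest notch and keeps it there; about 0.06 N m to pass one. Starts 1 to 3 notches positive.
- dial_right (a joint): Angle of the right dial (-y): mirror build (limits -1.34 to 0.17), same sign and zero; frees the right leg. Starts 1 to 3 notches on the negative side.
- dial_left_grip (a point): On the left dial's axis, 76 mm above the bench, where to grip. Aluminium disc 52 mm across, top 54 mm above the bench, with an upright grip bar 46 mm long, 11 thick, 57 to 86 mm above the bench, centred on the axis, its length along the pointer (along the lock's x when the dial is at 0). A black nose and black line mark the pointer end. The point turns with the dial: its -x is the pointer.
- dial_right_grip (a point): The same point on the right dial, which is built alike.
- shackle: Loose steel U-shackle, about 0.4 kg, 122 wide, 101 mm high, upright in the lock. Origin midway between the undersides of its legs, z towards the bow, y from leg to leg; at the start axes as the lock's, 5 mm above the bench at the lock's x +48. Flat legs 24 x 12 mm, at y +-55, notched; round bow above. Legs sit 45 mm deep with 1 mm play: lift straight up more than 45 mm to clear.
- shackle_bow (a point): Middle of the bow's straight top bar, on the bar's centre line, 95 mm above the shackle's origin (100 mm above the bench when seated). The 12 mm bar runs along the shackle's y for 35 mm either side: pinch it across, along the shackle's x; firm grip, 30 to 50 N.
- leg_left (a point): Centre of the underside of the leg at +y of the shackle.
- leg_right (a point): Centre of the underside of the leg at -y of the shackle.
- tray: Shallow open aluminium drip tray, loose, 0.9 kg, 200 (x) x 220 (y) x 25 mm high, 4 mm walls, empty. Origin at the centre of its underside, z up.
- screwdriver: Bystander: screwdriver, 190 mm, lying between the lock and the tray.
- socket: Bystander: wrench socket, a steel ring 26 mm across and 32 mm high, between lock and tray, nearest the robot.
- tape: Bystander: roll of blue tape lying flat, 100 mm across, 48 mm high, at the back.
- brush: Bystander: cleaning brush, 200 mm, lying at the back.
- can: Bystander: plain drink can, 66 mm across, 115 mm high, at the left.
- wrench: Bystander: wrench, 200 mm, lying at the right.
- jar: Bystander: glass jar, 60 mm across, 80 mm high, at the back.

How it is judged:
By the outcome, as a careful person would: the job done as asked, in the order asked, and still so for the second after the job is handed in, while the arm keeps its last pose, push and grip.
It also fails if it takes over 72 s, if anything falls off the work surface, if the arm or the gripper's body presses on something with over 40 N, if the wrist force passes 120 N, or if a joint passes its speed limit or range.

### The arm

A 7-joint arm with a two-finger parallel gripper is mounted at the origin on the work surface. World frame = base frame: x ahead of the robot, y to its left, z up, the work surface at z = 0. Lengths are in m, angles in rad, forces in N, time in s.
With the tool pointing down it reaches from about 0.425 to 0.925 m from the base axis. Payload 6.8 kg.
Tool frame: the origin (TCP) lies midway between the tips of the shut fingers; the grasp point (between the pads) lies 19 mm behind it (bot.pinch_z is the distance from the TCP to the grasp point, in m); x points along the fingers, y is the direction in which the jaws open and shut, and the axes are right-handed (so a half turn about x gives the same grasp; the last joint's range is limited). The gripper opens to 85 mm and grips with 20 to 120 N. Pads are 22 mm wide; open, the fingers measure 114 mm over their backs; the gripper's body (76 mm by 85 mm) begins 54 mm behind the grasp point. The pads swing forward as they close: fully open they stand 13 mm farther back than shut.
Start: joints at [-1.24, 0.477, 0.022, 1.555, -0.011, 1.109, -0.083], TCP at [0.287, 0.611, 0.231] pointing down, gripper open.
Joint ranges: [-2.96, 2.96], [-0.34, 2.1], [-1.41, 1.46], [0.24, 2.44], [-1.37, 4.51], [0.17, 1.92], [-2.96, 2.96]. Speed limits (rad/s): [2.39, 2.39, 3.14, 3.14, 3.14, 3.14, 3.14].

### API

Orientations are given as a unit quaternion [w, x, y, z].
In Python, from station import bot gives the robot as it stands. The module is installed in compiled form; this text tells all that it offers.
- The arm moves only by the tool step_arm, never from a script. Its argument "plan" is a list of rows, each a list of 6 numbers: the shift along the tool's x, y, z in units of 40 mm (1.0 is 40 mm), then the turn, a rotation vector about the tool's x, y, z in units of 360 degrees (1.0 is 360 degrees). In form: [[dx, dy, dz, ax, ay, az], ...]. A call has 1 to 8 rows; each row shifts and turns the commanded pose from where the row before left it, along the tool's axes as they then stand; what a row does not reach is not made up. A row lasts 1/8 s, in which the tool goes at most 62.5 mm and 10.7 degrees, less where a joint would pass 70% of its speed; a pose out of reach is approached as far as the arm can. A call with a number of a shift or a turn outside -1 to 1 is refused whole. A call with a gripper value outside its range is refused whole. "fingers" is the closure, from -1 (fully open) to 1 (shut), set as the call begins (left out, the last holds). The fingers move at their own pace and stop on an object; "force" is the grip in N (left out, the last holds). Time passes only in rows, so rows that do not move let the fingers close. It gives the time, the measured TCP pose, the force and the opening at its end, in the units of the state.
- bot.get_obs(): the state, without advancing time (a new reading comes with each control period).
- bot.read_camera(name): name is "side" or "top"; returns (picture, depth): 480x640x3 uint8, red, green, blue; 480x640 float32, m along the optical axis (not along the pixel's ray), 0 where there is no reading.
- bot.camera_model(name): a dict with "mtx" (3x3 intrinsics, pixels), "k1" (the pictures are not rectified: a ray, as slopes to the right and down, at radius r is drawn at 1 + k1 r^2 times it, then the intrinsics apply), "origin" and "rotation" of the camera in the world. Camera axes: x right, y up, looking along -z (the intrinsics and any distortion apply to the point x, -y, -z); pixel columns grow to the right and rows downward; lengths in m; the calibration is good to about 2 mm. A picture is of the moment at which its call begins. camera_model takes no time and is no camera call.
- bot.hand_in(): hands the job in, once; it reports no verdict.
The state is a dict: "t": time; "q": joint angles; "joint_vel": joint speeds; "joint_torque": joint torques, N m; "eef_pos": TCP position; "tool_rot": TCP orientation; "contact_force": force on the tool from outside, world axes, zero at the start; "torque": the same for the moment, N m; "gripper_width": opening from 0.0 (shut) to 1.0 (fully open).
Only numpy, scipy, OpenCV 4.12 (cv2) and the standard library are available. Lean on these libraries where they do the work, as an engineer would, in place of code of your own. Each camera call takes 0.05 s, during which the arm holds its last target.

## Working session

There is one attempt and no reset: what is moved stays moved. The work goes in short steps, Python scripts to look and compute and a tool call to move; the robot and the scene stay as the last step left them, time stands still between calls to the robot, and variables do not carry over. Pictures are saved under pics/ and viewed, and the job is handed in when it is done.

Besides the shell and the picture viewer there is one more tool, called after "Request:" by a JSON object that holds its "method" and its "body". step_arm: Moves the arm, as the interface text tells. Shifts and turns lie within -1 to 1; 1 stands for 40 mm of shift or 360 degrees of turn. Its arguments: {"type":"object","properties":{"plan":{"type":"array"},"fingers":{"type":"number"},"force":{"type":"number"}},"required":["plan"]}

```bash
mkdir -p pics
cat > h.py <<'E'
import numpy as np,cv2
from station import bot
from scipy.spatial.transform import Rotation as R
def snap(n,tag):
    p,d=bot.read_camera(n); cv2.imwrite(f'pics/{tag}.png',p[:,:,::-1]); np.save(f'pics/{tag}.npy',d); return p,d
def crop(tag,u0,v0,w,h,s,out):
    im=cv2.imread(f'pics/{tag}.png')[v0:v0+h,u0:u0+w]; cv2.imwrite(f'pics/{out}.png',cv2.resize(im,None,fx=s,fy=s,interpolation=cv2.INTER_CUBIC))
def ray(n,u,v):
    m=bot.camera_model(n);K=np.array(m['mtx'])
    p=cv2.undistortPoints(np.array([[[u,v]]],float),K,np.array([m['k1'],0,0,0.]))[0,0]
    return np.array(m['origin']),np.array(m['rotation'])@np.array([p[0],-p[1],-1])
def atz(n,u,v,z):
    o,r=ray(n,u,v); return o+r*(z-o[2])/r[2]
def atd(n,u,v,d):
    o,r=ray(n,u,v); return o+r*d
def proj(n,P):
    m=bot.camera_model(n);K=np.array(m['mtx']);c=np.array(m['rotation']).T@(np.array(P)-np.array(m['origin']))
    x,y=c[0]/-c[2],-c[1]/-c[2];s=1+m['k1']*(x*x+y*y);return K@np.array([x*s,y*s,1])
E
python3 - <<'E'
from h import *
np.set_printoptions(precision=4,suppress=True)
snap('top','t0');snap('side','s0')
for n in('top','side'):print(bot.camera_model(n))
o=bot.get_obs();print(o,bot.pinch_z);print(R.from_quat(np.roll(o['tool_rot'],-1)).as_matrix())
E
```

```text
{'mtx': array([[528.7816,   0.    , 317.6332],
       [  0.    , 528.7816, 235.0247],
       [  0.    ,   0.    ,   1.    ]]), 'k1': -0.053203335886871574, 'origin': array([0.429 , 0.0423, 1.2541]), 'rotation': array([ 0.7111,  0.0516, -0.0555, -0.699 ])}
{'mtx': array([[536.5174,   0.    , 325.1132],
       [  0.    , 536.5174, 235.6537],
       [  0.    ,   0.    ,   1.    ]]), 'k1': -0.0009097650218908459, 'origin': array([ 0.0704, -0.8533,  0.7143]), 'rotation': array([ 0.8479,  0.461 , -0.136 , -0.2237])}
{'t': 0.1, 'q': array([-1.2401,  0.4778,  0.0223,  1.5563, -0.0115,  1.1093, -0.0831]), 'joint_vel': array([-0.0021, -0.0014,  0.0003, -0.0031, -0.0018,  0.0008,  0.0008]), 'joint_torque': array([  0.0041, -59.7765,   1.6134, -28.1953,   0.0128,   0.005 ,
         0.    ]), 'eef_pos': array([0.2866, 0.6106, 0.2304]), 'tool_rot': array([ 0.6901,  0.1533,  0.6902, -0.1545]), 'contact_force': array([-0.9973,  0.3455, -0.6752]), 'torque': array([-0.0268,  0.029 , -0.0003]), 'gripper_width': 1.0026543671346184} 0.0187
[[-0.0006  0.4249  0.9053]
 [-0.0015  0.9053 -0.4249]
 [-1.     -0.0016  0.0001]]
```

View pics/t0.png

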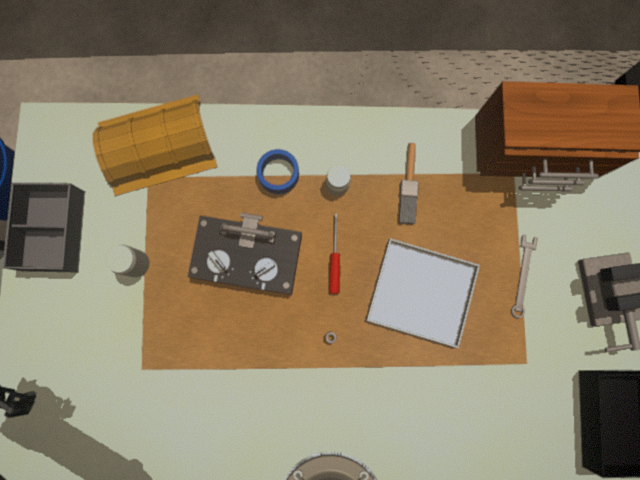

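View pics/s0.png

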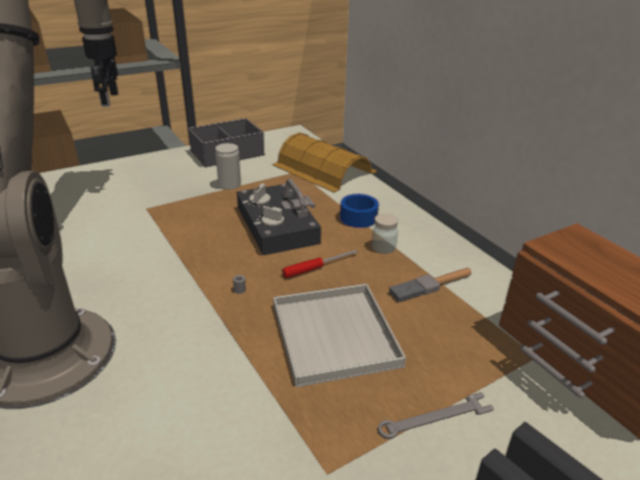

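The top view shows the lock at about (246,255), the tray at (423,293), and the dials at about (218,263) and (266,269). The rotation comes as a quaternion, so I'll fix the helper and zoom in.

```bash
sed -i "s/np.array(m\['rotation'\])/R.from_quat(np.roll(m['rotation'],-1)).as_matrix()/g" h.py
python3 - <<'E'
from h import *
crop('t0',180,205,130,95,6,'c1'); crop('s0',230,170,100,85,7,'c2'); crop('t0',355,230,135,125,5,'c3')
E
```

```text
(no output)
```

View pics/c1.png

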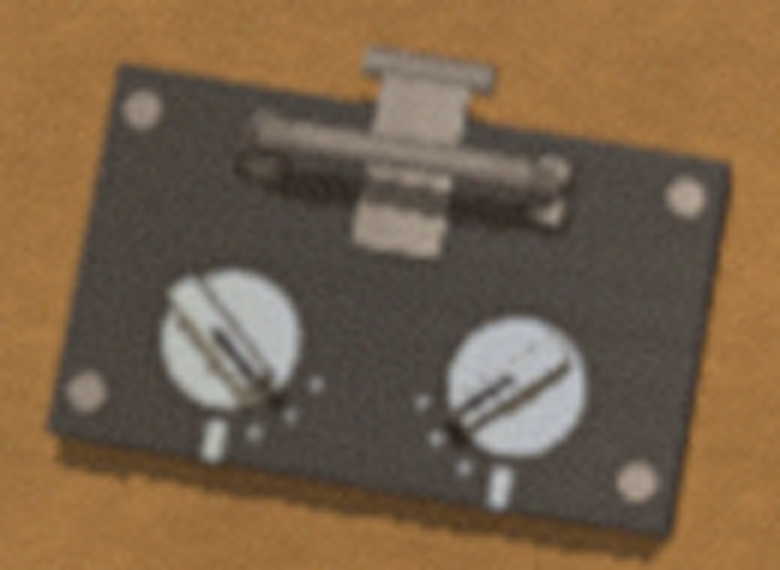

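View pics/c2.png

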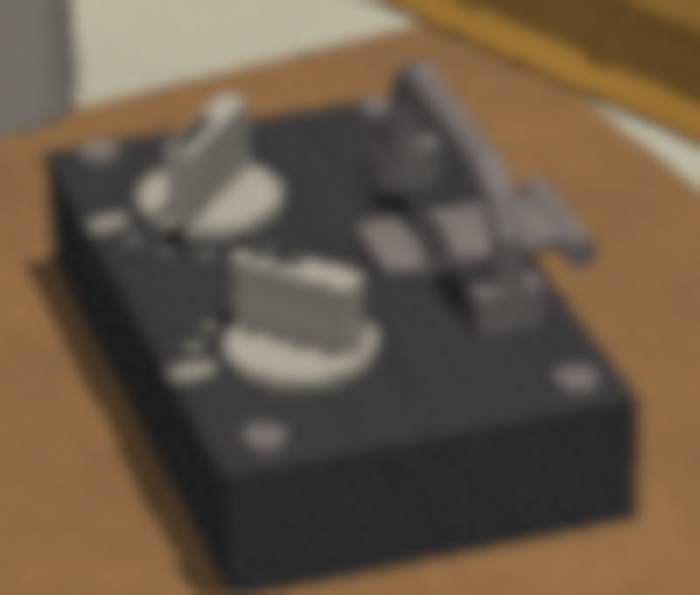

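View pics/c3.png

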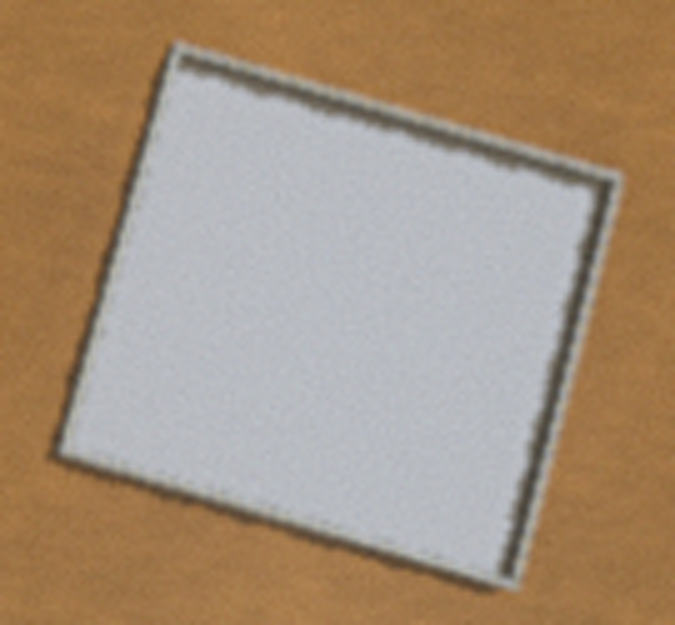

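Enlarged, the lock top corners are at (120,68), (730,163), (665,535) and (52,430) in the crop, with disc centres at (231,340) and (517,387). Both pointers sit at the second pip. Tray rim corners: (175,45), (620,175), (518,588), (58,455).

Run:
```python
from h import *
np.set_printoptions(precision=4,suppress=True)
f=lambda x,y,s,u,v,z:atz('top',(x+.5)/s-.5+u,(y+.5)/s-.5+v,z)
C=[f(*p,6,180,205,.05) for p in[(120,68),(730,163),(665,535),(52,430)]]
L=f(231,340,6,180,205,.054);Rr=f(517,387,6,180,205,.054)
print(np.array(C)); c=np.mean(C,0)
m=np.array([[72.5,120],[72.5,-120],[-72.5,-120],[-72.5,120]])/1e3
pts=np.vstack([m,[[-.027,.055]],[[-.027,-.055]]]);w=np.vstack([np.array(C)[:,:2],L[:2],Rr[:2]])
a=pts-pts.mean(0);b=w-w.mean(0)
yaw=np.arctan2((a[:,0]*b[:,1]-a[:,1]*b[:,0]).sum(),(a*b).sum());M=np.array([[np.cos(yaw),-np.sin(yaw)],[np.sin(yaw),np.cos(yaw)]])
t=w.mean(0)-M@pts.mean(0);print('lock',t,yaw,'res mm',(w-(pts@M.T+t))*1e3)
for n,p in dict(L=(-.027,.055),R=(-.027,-.055),S=(.048,0)).items():print(n,M@p+t)
print('L,R seen',L,Rr)
for nm,b in(('bowtop ends',((255,117),(548,163))),):
    e=[f(*p,6,180,205,.106) for p in b];print(nm,e)
for (x,y) in((240,148),(270,190)):pass
T=np.array([f(*p,5,355,230,.025) for p in[(175,45),(620,175),(518,588),(58,455)]]);print(T,T.mean(0))
# depth checks
d=np.load('pics/t0.npy')
for u,v in((246,236),(212,275),(423,293),(256,270),(423,350)):print(u,v,atd('top',u,v,d[v,u]))
# side check of dial point
print('side proj L,R axis disc, bow', [proj('side',[*(M@p+t),z])[:2] for p,z in(((-.027,.055),.086),((-.027,-.055),.086),((.048,0),.106),((.0725,-.12),.05),((-.0725,-.12),.05),((-.0725,.12),.05))])
```

```text
[[0.653  0.3116 0.05  ]
 [0.62   0.075  0.05  ]
 [0.4773 0.0966 0.05  ]
 [0.5127 0.3306 0.05  ]]
lock [0.5661 0.2038] -0.1444522016594473 res mm [[-2.0674 -0.5301]
 [-0.5577  0.3833]
 [ 0.2717  1.0633]
 [ 1.1306 -2.4186]
 [ 0.6556  0.9826]
 [ 0.5672  0.5194]]
L [0.5473 0.2621]
R [0.5314 0.1533]
S [0.6136 0.1969]
L,R seen [0.5479 0.2631 0.054 ] [0.532  0.1538 0.054 ]
bowtop ends [array([0.6251, 0.2484, 0.106 ]), array([0.6099, 0.1401, 0.106 ])]
[[ 0.6113 -0.1325  0.025 ]
 [ 0.5532 -0.3421  0.025 ]
 [ 0.362  -0.2899  0.025 ]
 [ 0.4197 -0.078   0.025 ]] [ 0.4866 -0.2106  0.025 ]
246 236 [0.607  0.2013 0.0553]
212 275 [0.5163 0.2757 0.0535]
423 293 [ 0.4858 -0.2136  0.007 ]
256 270 [0.5269 0.1725 0.0847]
423 350 [ 0.3533 -0.2137 -0.0002]
side proj L,R axis disc, bow [array([258.8081, 187.3781]), array([271.8413, 207.7497]), array([294.1495, 185.2206]), array([320.9207, 226.8632]), array([261.6264, 238.2021]), array([235.6554, 191.4536])]
```

Request:
{"method": "step_arm", "body": {"plan": [[0,-0.5,1,0,0,0],[0,-0.5,1,0,0,0],[0,-0.5,1,0,0,0],[0,-0.5,1,0,0,0],[0,-0.5,1,0,0,0],[0,-0.5,1,0,0,0],[0,-0.5,1,0,0,0],[0,-0.5,1,0,0,0]], "fingers": 0, "force": 40}}

```text
t: 1.1
eef_pos: [0.509, 0.3289, 0.231]
tool_rot: [0.69, 0.154, 0.69, -0.154]
contact_force: [1.2, 0.2, -0.1]
gripper_width: 0.501
```

Request:
{"method": "step_arm", "body": {"plan": [[0,-0.55,0.8,0,0,0],[0,-0.55,0.8,0,0,0],[0,0,0,-0.03,0,0],[0,0,0,-0.03,0,0],[0,0,0,-0.03,0,0],[0,0,0,-0.03,0,0],[0,0,0,-0.03,0,0],[0,0,0,-0.03,0,0]]}}

```text
t: 2.1
eef_pos: [0.5474, 0.2631, 0.2308]
tool_rot: [0.665, -0.24, 0.665, 0.24]
contact_force: [0.2, -0.4, 0.3]
gripper_width: 0.502
```

```bash
cat >> h.py <<'E'
def rel(tx,ty,tz,yaw):
    o=bot.get_obs();M=R.from_quat(np.roll(o['tool_rot'],-1))
    e=np.array([tx,ty,tz])-o['eef_pos']
    cy=np.arctan2(M.as_matrix()[1,1],M.as_matrix()[0,1])
    G=R.from_matrix(np.array([[0,np.cos(yaw),np.sin(yaw)],[0,np.sin(yaw),-np.cos(yaw)],[-1,0,0]]))
    print('t',round(o['t'],2),'pos',o['eef_pos'].round(4),'yaw',cy.round(4),'w',round(o['gripper_width'],3),'F',o['contact_force'].round(1),'T',o['torque'].round(2))
    print('shift units',(M.inv().apply(e)/.04).round(3),'turn units',((M.inv()*G).as_rotvec()/(2*np.pi)).round(4),'q',o['q'].round(2))
E
python3 -c "
from h import *
rel(.5476,.2625,.06,2.265)"
```

```text
t 2.1 pos [0.5474 0.2631 0.2308] yaw 2.2632 w 0.502 F [ 0.2 -0.4  0.3] T [ 0.02 -0.02  0.01]
shift units [ 4.271e+00 -1.400e-02 -2.000e-03] turn units [-0.0003 -0.0001 -0.    ] q [-0.5   0.37 -0.07  1.72  0.03  1.05  1.69]
```

Request:
{"method": "step_arm", "body": {"plan": [[0.9,0,0,0,0,0],[0.9,0,0,0,0,0],[0.9,0,0,0,0,0],[0.6,0,0,0,0,0],[0.5,0,0,0,0,0],[0.4,0,0,0,0,0],[0,0,0,0,0,0]]}}

```text
t: 2.98
eef_pos: [0.5468, 0.2628, 0.062]
tool_rot: [0.665, -0.238, 0.667, 0.238]
contact_force: [0.3, -0.2, 1.6]
gripper_width: 0.504
```

```bash
python3 -c "
from h import *
rel(.5476,.2625,.06,2.265)
snap('side','s1');snap('top','t1');crop('s1',210,130,130,110,6,'c4');crop('t1',180,205,130,95,6,'c5')"
```

```text
t 2.98 pos [0.5468 0.2628 0.062 ] yaw 2.257 w 0.504 F [ 0.3 -0.2  1.6] T [-0.02  0.06  0.02]
shift units [ 0.05  -0.017  0.011] turn units [-0.0013 -0.0004 -0.0001] q [-0.5   0.57 -0.07  1.85  0.05  0.73  1.66]
```

View pics/c4.png

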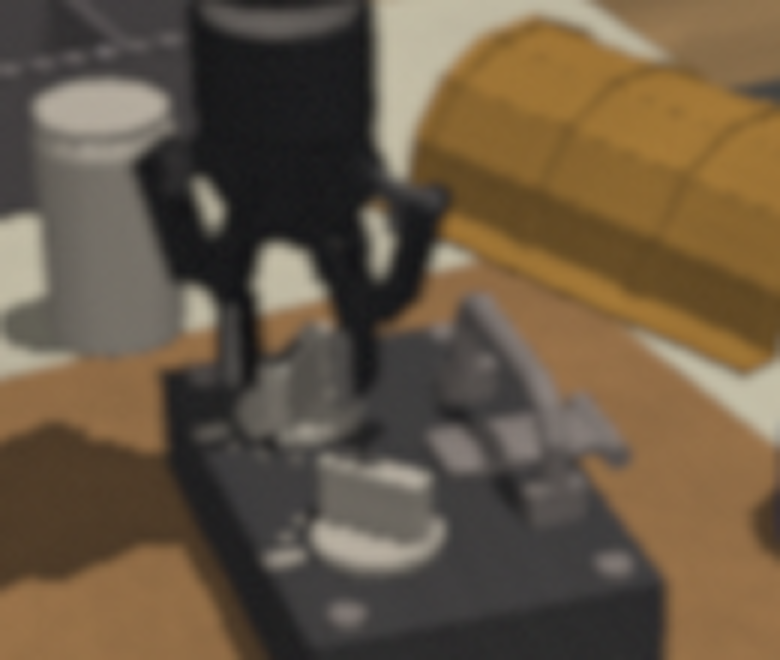

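View pics/c5.png

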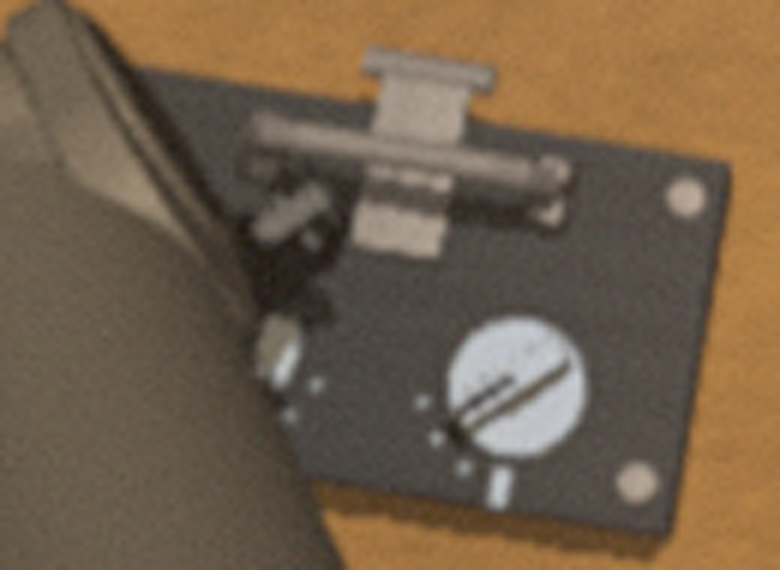

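The fingers straddle the left grip bar (side crop, about (300,380)). Closing.

Request:
{"method": "step_arm", "body": {"plan": [[0,0,0,0,0,0],[0,0,0,0,0,0],[0,0,0,0,0,0],[0,0,0,0,0,0]], "fingers": 1, "force": 30}}

```text
t: 3.58
eef_pos: [0.5479, 0.264, 0.0643]
tool_rot: [0.666, -0.238, 0.665, 0.238]
contact_force: [-1.3, -0.0, 5.7]
gripper_width: 0.121
```

```bash
python3 -c "
from h import *
rel(.5476,.2625,.06,1.427)"
```

```text
t 3.58 pos [0.5479 0.264  0.0643] yaw 2.2575 w 0.121 F [-1.3 -0.   5.7] T [ 0.08  0.46 -0.01]
shift units [ 0.107 -0.024 -0.03 ] turn units [ 1.322e-01  2.000e-04 -1.000e-04] q [-0.5   0.57 -0.07  1.84  0.05  0.73  1.66]
```

Request:
{"method": "step_arm", "body": {"plan": [[0,0,0,0.022,0,0],[0,0,0,0.022,0,0],[0,0,0,0.022,0,0],[0,0,0,0.022,0,0],[0,0,0,0.022,0,0],[0,0,0,0.024,0,0],[0,0,0,0,0,0],[0,0,0,0,0,0]]}}

```text
t: 4.58
eef_pos: [0.5481, 0.2632, 0.0642]
tool_rot: [0.705, 0.055, 0.705, -0.055]
contact_force: [-1.8, -1.3, 6.4]
gripper_width: 0.12
```

```bash
python3 -c "
from h import *
rel(.5476,.2625,.06,1.427)"
```

```text
t 4.58 pos [0.5481 0.2632 0.0642] yaw 1.4152 w 0.12 F [-1.8 -1.3  6.4] T [-0.25  0.44  0.06]
shift units [ 0.106 -0.019 -0.009] turn units [-0.0019  0.0001 -0.    ] q [-0.66  0.57  0.15  1.86 -0.12  0.72  0.97]
```

Request:
{"method": "step_arm", "body": {"plan": [[0,0,0,0,0,0],[0,0,0,0,0,0],[0,0,0,0,0,0],[-0.5,0,0,0,0,0],[-0.8,0,0,0,0,0],[-0.8,0,0,0,0,0]], "fingers": 0}}

```text
t: 5.32
eef_pos: [0.548, 0.2632, 0.1495]
tool_rot: [0.705, 0.055, 0.705, -0.055]
contact_force: [-0.1, 0.8, -0.4]
gripper_width: 0.503
```

Request:
{"method": "step_arm", "body": {"plan": [[0,-0.9,0,0,0,0],[0,-0.9,0,0,0,0],[0,-0.97,0,0,0,0],[0,0,0,0.027,0,0],[0,0,0,0.027,0,0],[0,0,0,0.026,0,0],[0,0,0,0.026,0,0],[0,0,0,0.026,0,0]]}}

```text
t: 6.32
eef_pos: [0.5309, 0.154, 0.1487]
tool_rot: [0.622, 0.337, 0.622, -0.335]
contact_force: [-0.1, 0.7, 0.8]
gripper_width: 0.502
```

```bash
python3 -c "
from h import *
rel(.5317,.1536,.062,.588)
snap('side','s2');snap('top','t2');crop('s2',210,130,130,110,6,'c6');crop('t2',180,205,130,95,6,'c7')"
```

```text
t 6.33 pos [0.5309 0.154  0.1487] yaw 0.5802 w 0.502 F [-0.1  0.7  0.8] T [ 0.03 -0.06  0.04]
shift units [2.168 0.007 0.02 ] turn units [-0.0012 -0.     -0.0003] q [-0.7   0.39  0.39  1.95 -0.2   0.83  0.37]
```

View pics/c6.png

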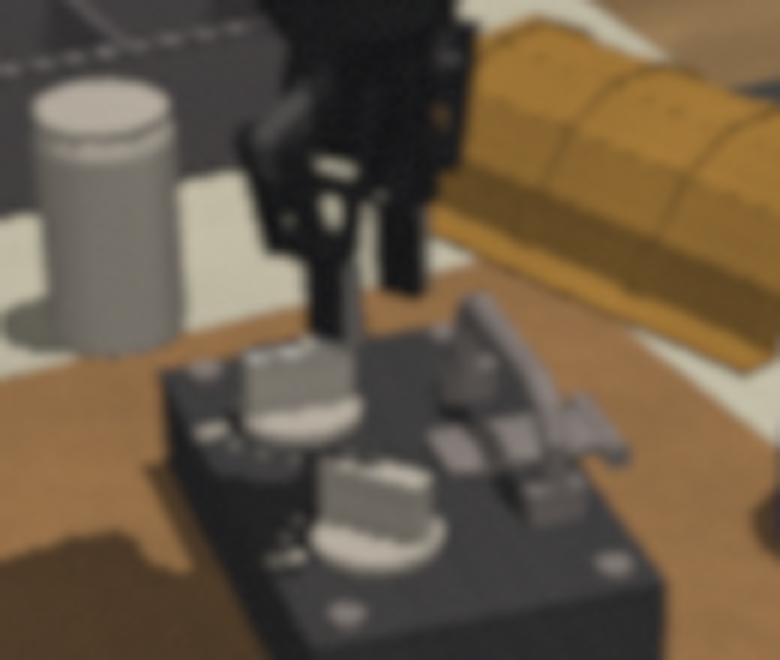

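View pics/c7.png

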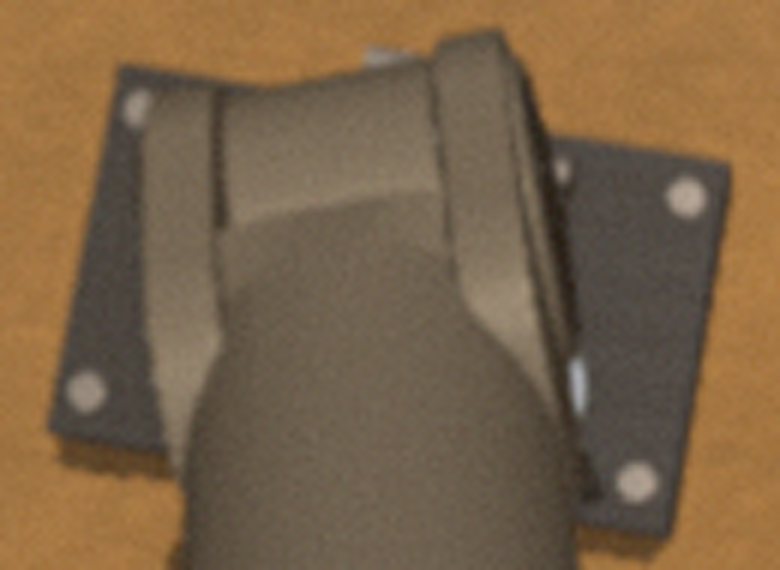

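The left bar now lines up with its rib (side crop, about (300,375)). Next, the right dial.

Request:
{"method": "step_arm", "body": {"plan": [[0.8,0,0,0,0,0],[0.8,0,0,0,0,0],[0.5,0,0,0,0,0],[0,0,0,0,0,0]]}}

```text
t: 6.92
eef_pos: [0.5298, 0.1536, 0.0627]
tool_rot: [0.623, 0.333, 0.624, -0.334]
contact_force: [-0.9, -0.1, 0.8]
gripper_width: 0.494
```

```bash
python3 -c "
from h import *
rel(.5317,.1536,.062,.588)
snap('side','s3');crop('s3',210,130,130,110,6,'c8')"
```

```text
t 6.92 pos [0.5298 0.1536 0.0627] yaw 0.5885 w 0.494 F [-0.9 -0.1  0.8] T [0.01 0.06 0.02]
shift units [0.018 0.041 0.027] turn units [ 0.0001 -0.0001  0.0003] q [-0.65  0.52  0.33  2.   -0.26  0.66  0.44]
```

View pics/c8.png

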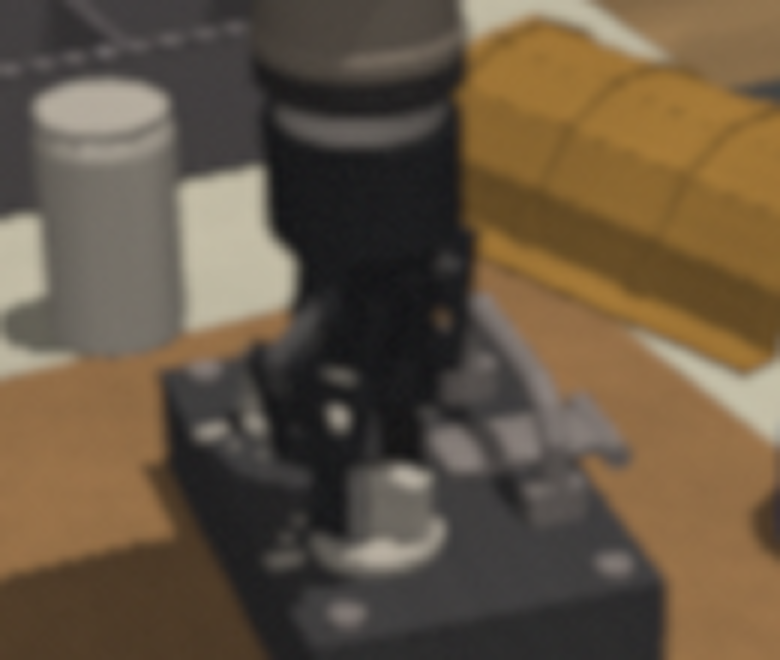

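Request:
{"method": "step_arm", "body": {"plan": [[0,0.04,0.03,0,0,0],[0,0,0,0,0,0],[0,0,0,0,0,0],[0,0,0,0,0,0],[0,0,0,0,0,0]], "fingers": 1, "force": 30}}

```text
t: 7.6
eef_pos: [0.5323, 0.153, 0.0645]
tool_rot: [0.623, 0.334, 0.623, -0.334]
contact_force: [-4.5, -2.7, 8.1]
gripper_width: 0.121
```

```bash
python3 -c "
from h import *
rel(.5317,.1536,.062,1.427)"
```

```text
t 7.6 pos [0.5323 0.153  0.0645] yaw 0.5856 w 0.121 F [-4.5 -2.7  8.1] T [-0.5   0.82  0.01]
shift units [ 0.063 -0.003 -0.02 ] turn units [-1.339e-01 -1.000e-04  0.000e+00] q [-0.65  0.52  0.33  2.   -0.26  0.67  0.44]
```

Request:
{"method": "step_arm", "body": {"plan": [[0,0,0,-0.022,0,0],[0,0,0,-0.022,0,0],[0,0,0,-0.022,0,0],[0,0,0,-0.022,0,0],[0,0,0,-0.022,0,0],[0,0,0,-0.025,0,0],[0,0,0,0,0,0],[0,0,0,0,0,0]]}}

```text
t: 8.6
eef_pos: [0.5331, 0.1543, 0.0645]
tool_rot: [0.706, 0.05, 0.705, -0.049]
contact_force: [-2.4, 1.3, 7.9]
gripper_width: 0.12
```

```bash
python3 -c "
from h import *
rel(.5317,.1536,.062,1.427)"
```

```text
t 8.6 pos [0.5331 0.1543 0.0645] yaw 1.4307 w 0.12 F [-2.4  1.3  7.9] T [0.21 0.57 0.  ]
shift units [ 0.064 -0.022 -0.032] turn units [ 0.0006  0.0002 -0.0002] q [-0.48  0.5   0.11  1.98 -0.08  0.66  1.11]
```

Request:
{"method": "step_arm", "body": {"plan": [[0,0,0,0,0,0],[0,0,0,0,0,0],[0,0,0,0,0,0],[-0.6,0,0,0,0,0],[-0.9,0,0,0,0,0],[-1,0,0,0,0,0],[-1,0,-1,0,0,0],[0,0,-1,0,0,0]], "fingers": 0}}

```text
t: 9.6
eef_pos: [0.4544, 0.1654, 0.2061]
tool_rot: [0.707, 0.05, 0.704, -0.048]
contact_force: [0.4, -0.2, -0.1]
gripper_width: 0.502
```

Request:
{"method": "step_arm", "body": {"plan": [[0,-1,0,0,0,0],[0,-1,0,0.0277,0,0],[0,0,0,0.0277,0,0],[0,0,0,0.0277,0,0],[0,0,0,0.0277,0,0],[0,0,0,0.0277,0,0],[0,0,0,0.0277,0,0],[0,0,0,0.0277,0,0]]}}

```text
t: 10.6
eef_pos: [0.4422, 0.0852, 0.2032]
tool_rot: [0.549, 0.445, 0.55, -0.445]
contact_force: [-0.0, -0.1, -0.6]
gripper_width: 0.499
```

Request:
{"method": "step_arm", "body": {"plan": [[0,0,0,0.0277,0,0],[0,0,0,0.0277,0,0],[0,0,0,0,0,0]]}}

```text
t: 10.98
eef_pos: [0.4422, 0.0853, 0.2032]
tool_rot: [-0.466, -0.532, -0.466, 0.532]
contact_force: [-0.2, 0.5, 0.2]
gripper_width: 0.499
```

```bash
python3 -c "
from h import *
rel(.615,.198,.2,-.14)
snap('side','s4');snap('top','t4');crop('s4',230,170,100,85,7,'c9');crop('t4',180,205,130,95,6,'c10')"
```

```text
t 10.97 pos [0.4422 0.0853 0.2032] yaw -0.1313 w 0.499 F [-0.2  0.5  0.2] T [-0.01  0.    0.05]
shift units [ 0.08   3.913 -3.359] turn units [0.0014 0.     0.    ] q [-0.63  0.13  0.33  2.12 -0.06  0.9  -0.4 ]
```

View pics/c9.png

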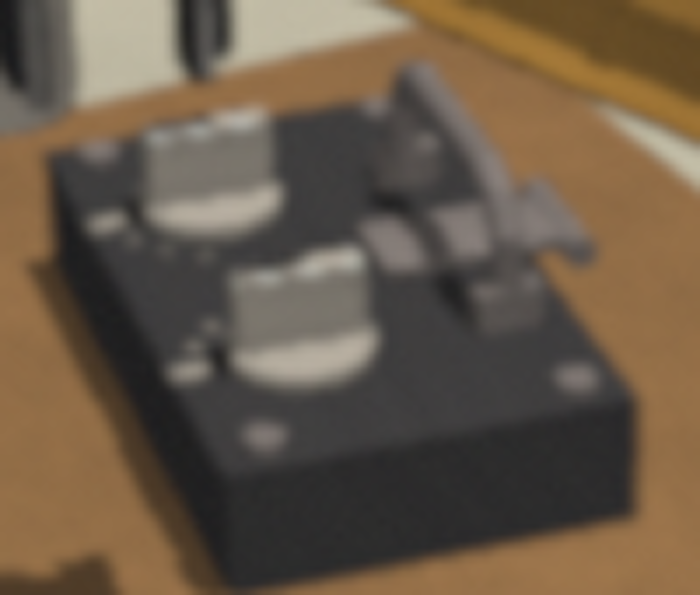

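View pics/c10.png

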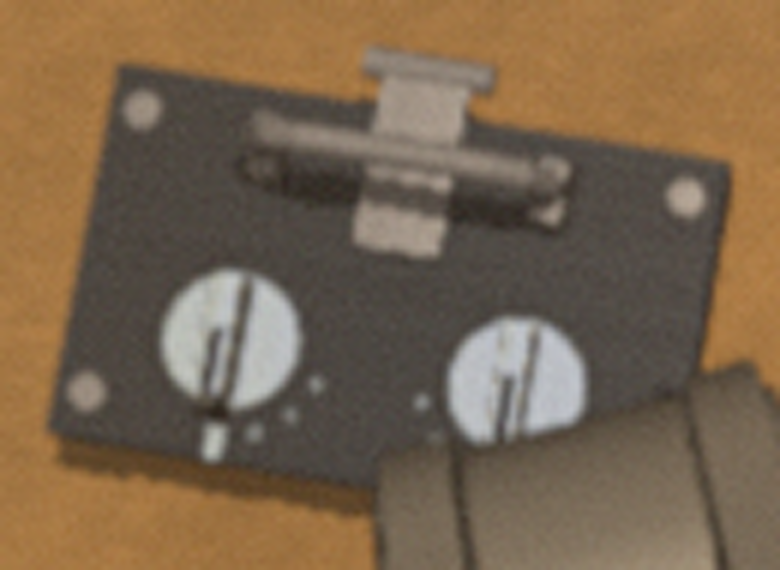

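Both pointers sit on their ribs: the bars run along the lock's x, with noses at (215,412) and (500,440). Moving over the bow.

Request:
{"method": "step_arm", "body": {"plan": [[0,0.85,-0.75,0,0,0],[0,0.85,-0.75,0,0,0],[0,0.85,-0.75,0,0,0],[0,0.85,-0.75,0,0,0],[0,0.51,-0.36,0.0014,0,0],[0.8,0,0,0,0,0],[0.8,0,0,0,0,0],[0,0,0,0,0,0]]}}

```text
t: 12.08
eef_pos: [0.6132, 0.1973, 0.1366]
tool_rot: [-0.463, -0.532, -0.465, 0.535]
contact_force: [-0.1, -0.4, 0.2]
gripper_width: 0.5
```

```bash
python3 -c "
from h import *
rel(.615,.198,.082,-.14)
snap('side','s5');crop('s5',210,130,130,110,6,'c11')"
```

```text
t 12.07 pos [0.6132 0.1973 0.1366] yaw -0.1392 w 0.5 F [-0.1 -0.4  0.2] T [-0.   -0.01 -0.03]
shift units [ 1.365  0.05  -0.028] turn units [0.0001 0.0005 0.0008] q [-0.61  0.54  0.28  1.73 -0.18  0.91 -0.39]
```

View pics/c11.png

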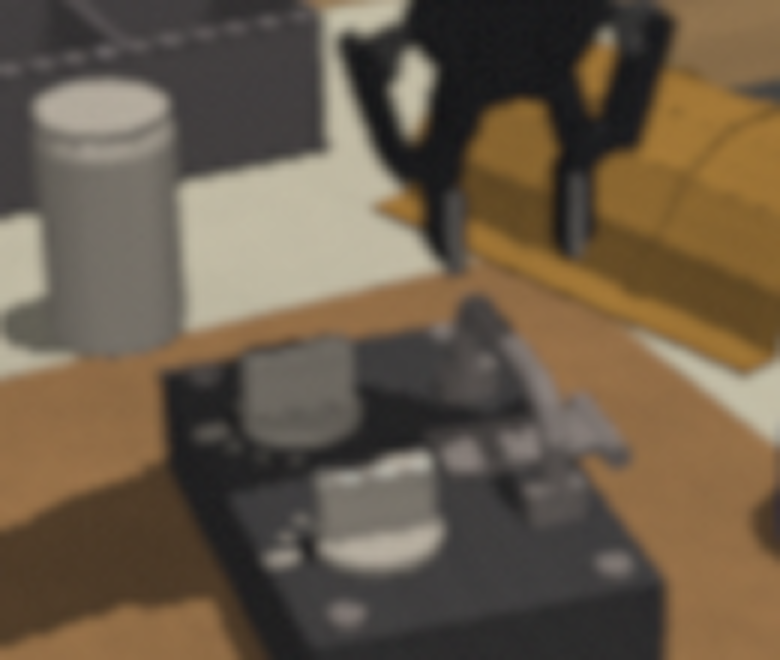

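The fingers stand above and astride the bow, at (450,265) and (575,250) around its top at about (505,330). Descending and gripping.

Request:
{"method": "step_arm", "body": {"plan": [[0.5,0.05,0,0,0,0],[0.5,0,0,0,0,0],[0.34,0,0,0,0,0],[0,0,0,0,0,0]]}}

```text
t: 12.62
eef_pos: [0.6161, 0.1973, 0.0841]
tool_rot: [-0.463, -0.533, -0.464, 0.535]
contact_force: [-0.7, -0.7, 0.3]
gripper_width: 0.502
```

Request:
{"method": "step_arm", "body": {"plan": [[0,0,0,0,0,0],[0,0,0,0,0,0],[0,0,0,0,0,0],[0,0,0,0,0,0],[0,0,0,0,0,0]], "fingers": 1, "force": 45}}

```text
t: 13.25
eef_pos: [0.617, 0.1979, 0.0864]
tool_rot: [0.463, 0.534, 0.464, -0.534]
contact_force: [-4.2, 0.0, 5.4]
gripper_width: 0.118
```

```bash
python3 -c "
from h import *
rel(.615,.198,.082,-.14)
snap('side','s6');crop('s6',210,130,130,110,6,'c12')"
```

```text
t 13.25 pos [0.617  0.1979 0.0864] yaw -0.1412 w 0.118 F [-4.2  0.   5.4] T [-0.03  0.87 -0.07]
shift units [ 0.109 -0.049  0.004] turn units [-0.0002 -0.0001  0.    ] q [-0.6   0.6   0.26  1.75 -0.21  0.81 -0.38]
```

View pics/c12.png

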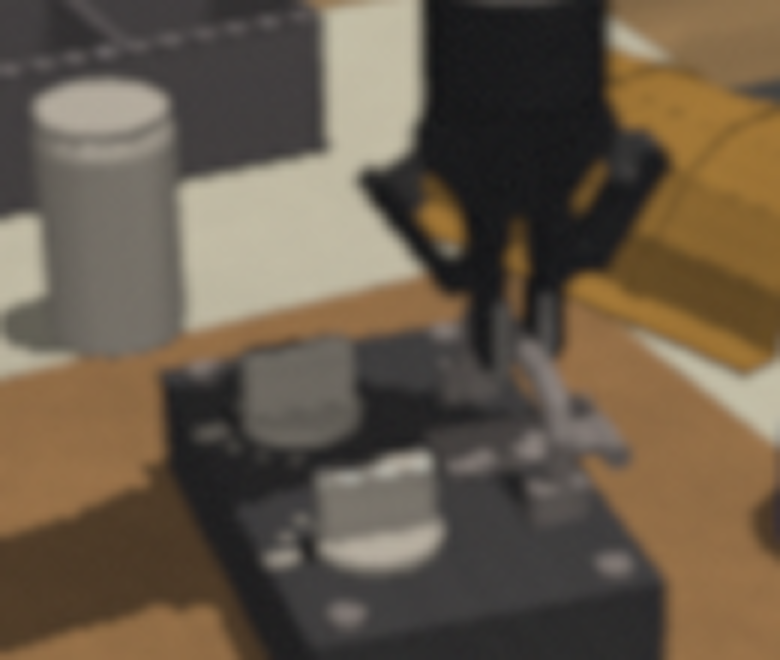

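The pinch sits about 5 mm above the bar's centre, so I'll regrip slightly lower.

Request:
{"method": "step_arm", "body": {"plan": [[0,0,0,0,0,0],[0,0,0,0,0,0],[0.15,0,0,0,0,0],[0,0.02,0,0,0,0]], "fingers": 0.3}}

```text
t: 13.8
eef_pos: [0.6175, 0.1973, 0.0789]
tool_rot: [-0.463, -0.534, -0.464, 0.534]
contact_force: [-0.4, -0.1, 0.4]
gripper_width: 0.35
```

Request:
{"method": "step_arm", "body": {"plan": [[0,0,0,0,0,0],[0,0,0,0,0,0],[0,0,0,0,0,0],[0,0,0,0,0,0]], "fingers": 1, "force": 45}}

```text
t: 14.3
eef_pos: [0.617, 0.1976, 0.0796]
tool_rot: [-0.463, -0.534, -0.464, 0.535]
contact_force: [-5.3, -0.5, 2.9]
gripper_width: 0.121
```

```bash
python3 -c "
from h import *
rel(.615,.198,.082,-.14)"
```

```text
t 14.3 pos [0.617  0.1976 0.0796] yaw -0.1412 w 0.121 F [-5.3 -0.5  2.9] T [-0.04  1.2  -0.08]
shift units [-0.061 -0.05  -0.004] turn units [-0.0002  0.0001  0.0003] q [-0.59  0.61  0.26  1.75 -0.21  0.8  -0.37]
```

Request:
{"method": "step_arm", "body": {"plan": [[0,-0.02,0,0,0,0],[-0.1,0,0,0,0,0],[-0.15,0,0,0,0,0],[-0.2,0,0,0,0,0]]}}

```text
t: 14.8
eef_pos: [0.6175, 0.1975, 0.098]
tool_rot: [0.464, 0.534, 0.463, -0.534]
contact_force: [-0.2, 0.1, -3.6]
gripper_width: 0.119
```

```bash
python3 -c "
from h import *
rel(.617,.1976,.1446,-.141)"
```

```text
t 14.8 pos [0.6175 0.1975 0.098 ] yaw -0.1414 w 0.119 F [-0.2  0.1 -3.6] T [-0.02  0.02 -0.01]
shift units [-1.164e+00 -1.100e-02 -1.000e-03] turn units [-0.0001  0.     -0.0001] q [-0.6   0.59  0.27  1.75 -0.2   0.83 -0.38]
```

The shackle is free: 3.6 N of weight and no side load. Lifting on straight up.

Request:
{"method": "step_arm", "body": {"plan": [[-0.3,0,0,0,0,0],[-0.3,0,0,0,0,0],[-0.4,0,0,0,0,0],[-0.4,0,0,0,0,0],[-0.5,0,0,0,0,0],[-0.5,0,0,0,0,0],[-0.3,0,0,0,0,0],[0,0,0,0,0,0]]}}

```text
t: 15.8
eef_pos: [0.6178, 0.1978, 0.207]
tool_rot: [0.464, 0.535, 0.463, -0.533]
contact_force: [1.0, 0.8, -4.6]
gripper_width: 0.123
```

```bash
python3 -c "
from h import *
rel(.4866,-.2106,.19,-.141)
snap('side','s7');crop('s7',210,110,130,110,6,'c13')"
```

```text
t 15.8 pos [0.6178 0.1978 0.207 ] yaw -0.1413 w 0.123 F [ 1.   0.8 -4.6] T [-0.02 -0.   -0.01]
shift units [ 0.408 -1.809 10.57 ] turn units [-0.     -0.0002 -0.0003] q [-0.63  0.47  0.31  1.67 -0.16  1.03 -0.41]
```

View pics/c13.png

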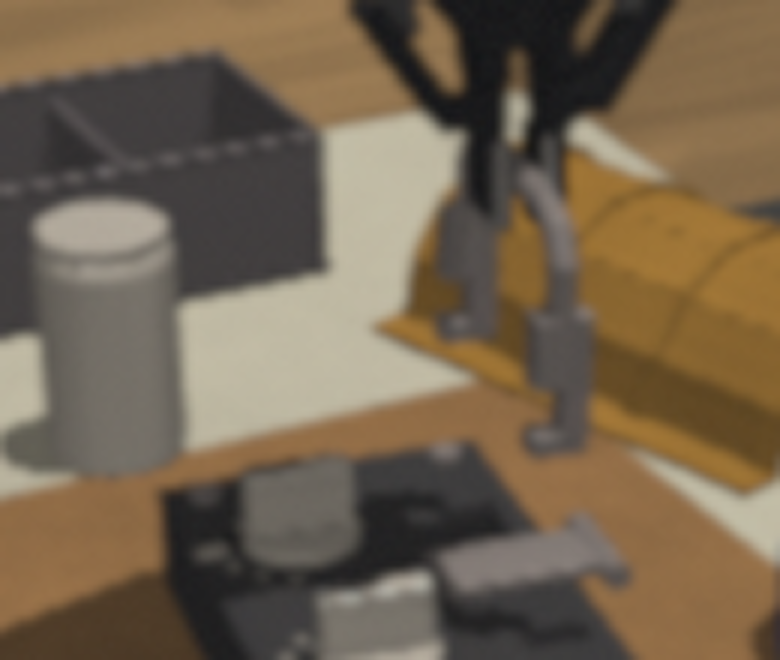

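The shackle hangs upright and clear of the lock, with leg ends at (460,325) and (555,440) in the crop. Carrying it to the tray.

Request:
{"method": "step_arm", "body": {"plan": [[0,-0.08,0.4,0,0,0],[0,-0.1,0.6,0,0,0],[0,-0.14,0.8,0,0,0],[0,-0.14,0.8,0,0,0],[0,-0.14,0.8,0,0,0],[0,-0.14,0.8,0,0,0],[0,-0.14,0.8,0,0,0],[0,-0.14,0.8,0,0,0]]}}

```text
t: 16.85
eef_pos: [0.5422, -0.0295, 0.2055]
tool_rot: [-0.463, -0.534, -0.463, 0.535]
contact_force: [1.1, -0.1, -4.4]
gripper_width: 0.129
```

Request:
{"method": "step_arm", "body": {"plan": [[0,-0.14,0.8,0,0,0],[0,-0.14,0.8,0,0,0],[0,-0.14,0.8,0,0,0],[0,-0.14,0.8,0,0,0],[0.1,-0.12,0.6,0,0,0],[0.15,-0.08,0.5,0,0,0],[0.1,-0.03,0.3,0,0,0],[0.05,0,0.1,0,0,0]]}}

```text
t: 17.85
eef_pos: [0.4852, -0.2091, 0.1894]
tool_rot: [-0.463, -0.534, -0.463, 0.535]
contact_force: [-0.1, -0.1, -3.8]
gripper_width: 0.123
```

```bash
python3 -c "
from h import *
rel(.4866,-.2106,.19,-.141)"
```

```text
t 17.85 pos [ 0.4852 -0.2091  0.1894] yaw -0.1433 w 0.123 F [-0.1 -0.1 -3.8] T [ 0.05 -0.03  0.02]
shift units [-0.015  0.04   0.032] turn units [-0.0004  0.      0.0001] q [-0.08  0.3   0.45  1.97 -0.16  0.9   0.31]
```

Request:
{"method": "step_arm", "body": {"plan": [[0,0,0,0,0,0],[0,0,0,0,0,0],[0,0,0,0,0,0],[0,0,0,0,0,0],[0,0,0,0,0,0],[0,0,0,0,0,0]]}}

```text
t: 18.6
eef_pos: [0.4863, -0.2079, 0.1897]
tool_rot: [-0.463, -0.534, -0.463, 0.534]
contact_force: [-0.4, 0.3, -4.1]
gripper_width: 0.127
```

```bash
python3 -c "
from h import *
np.set_printoptions(precision=3,suppress=True)
rel(.4866,-.2106,.19,-.141)
print(abs(bot.get_obs()['joint_vel']).max())
snap('side','s8');snap('top','t8')
for s in(1,-1):print(proj('side',[.4852+s*.055*.143,-.2091+s*.055*.99,.115])[:2])"
```

```text
t 18.6 pos [ 0.486 -0.208  0.19 ] yaw -0.1413 w 0.127 F [-0.4  0.3 -4.1] T [0.03 0.02 0.02]
shift units [-0.008  0.017  0.065] turn units [-0. -0.  0.] q [-0.08  0.3   0.45  1.97 -0.16  0.9   0.31]
0.002668770119339848
[323.745 270.554]
[347.62  306.075]
```

View pics/s8.png

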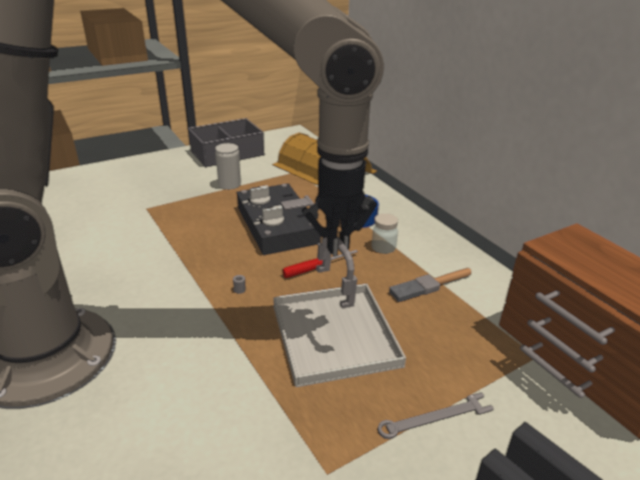

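View pics/t8.png

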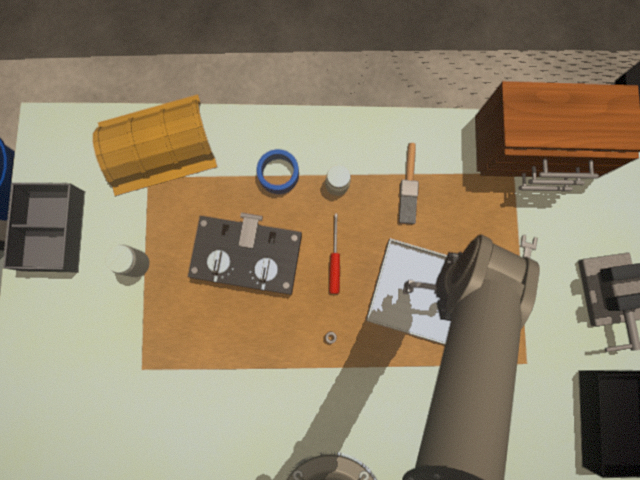

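The leg ends appear at about (324,270) and (348,306) in the side view, as predicted from the arm pose. The dials are on their ribs in the top view, and the tray and bystanders haven't moved. Handing in.

```bash
python3 -c "
from h import *
print(bot.hand_in())"
```

```text
the job is handed in; nothing more can be done
None
```

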